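# Bolt the scissors chest

## Robot

A 7-joint arm with a two-finger parallel gripper is mounted at the origin on the work surface. World frame = base frame: x ahead of the robot, y to its left, z up, the work surface at z = 0. Lengths are in m, angles in rad, forces in N, time in s.
With the tool pointing down it reaches from about 0.35 to 0.9 m from the base axis. Payload 7.2 kg.
Tool frame: the origin (TCP) lies midway between the tips of the shut fingers; the grasp point (between the pads) lies 19 mm behind it; z points along the fingers, y is the direction in which the jaws open and shut (so a half turn about z gives the same grasp; the last joint's range is limited). The gripper opens to 88 mm and grips with 3 to 60 N. Pads are 20 mm wide; open, the fingers measure 115 mm over their backs; the gripper's body (75 mm by 178 mm) begins 61 mm behind the grasp point.
Start: joints at [-1.348, 0.411, -0.013, 1.596, 0.006, 1.134, -0.082], TCP at [0.179, 0.599, 0.223] pointing down, gripper open.
Joint ranges: [-2.95, 2.95], [-0.29, 1.99], [-1.47, 1.44], [0.14, 2.54], [-1.03, 4.17], [0.13, 1.85], [-2.86, 2.86]. Speed limits (rad/s): [2.39, 2.39, 3.01, 3.01, 3.14, 3.14, 3.14].

## Interface

Orientations are given as a unit quaternion [x, y, z, w].
In Python, from rig import * gives the robot as it stands.
- The arm moves only by the shell command python3 -m creep 'ROWS' [FORCE]. ROWS is JSON, a list of rows, each a list of 3 entries, a list of its own where there are three numbers: the opening, from -1 (shut) to 1 (fully open), then the shift along the tool's x, y, z in mm, then the turn about the tool's z in degrees. A call has 1 to 5 rows; each row is the pose to reach, as a shift and turn from the pose commanded when the call began, along the tool's axes at that moment; what a row does not reach only later rows make up. A row lasts 1/12 s, in which the tool goes at most 41.7 mm and 7.16 degrees, less where a joint would pass 70% of its speed; a pose out of reach is approached as far as the arm can. A call with a gripper value outside its range is refused whole. The fingers move at their own pace and stop on an object; FORCE is the grip in N (left out, the last holds). Time passes only in rows, so rows that repeat a pose let the fingers close. It gives the time, the measured TCP pose, the force and the opening at its end, in the units of the state.
- read_state(): the state, without advancing time (a new reading comes with each control period).
- grab_frame(name): name is "scene" or "top" or "wrist"; returns the picture (400x640x3 uint8, blue, green, red); there is no depth.
- calibration(name): a dict with "K" (3x3 intrinsics, pixels), "position" and "rotation" of the camera in the world. Camera axes: x right, y up, looking along -z (the intrinsics and any distortion apply to the point x, -y, -z); pixel columns grow to the right and rows downward; lengths in m; the calibration is good to about 2 mm. The wrist camera is an equidistant fisheye: a pixel r from the principal point sees the ray r / f radians off the axis. A picture is of the moment at which its call begins: read the wrist's pose just before it. calibration takes no time and is no camera call; for the wrist camera it gives the pose at the moment of the call.
- hand_in(): hands the job in, once; it reports no verdict.
The state is a dict: "clock": time; "joint_positions": joint angles; "dq": joint speeds; "tau": joint torques, N m; "position": TCP position; "eef_rot": TCP orientation; "wrist_force": force on the tool from outside, world axes, zero at the start; "moment": the same for the moment, N m; "finger_gap": opening from 0.0 (shut) to 1.0 (fully open).
Only numpy, scipy, OpenCV 4.12 (cv2) and the standard library are available. Lean on these libraries where they do the work, as an engineer would, in place of code of your own. Each camera call takes 0.05 s, during which the arm holds its last target.

## Task

The scissors are put away: push the chest's lid fully down and bolt it. Press the red spring catch right down with one fingertip and, keeping it right down the whole way, push the bolt's finger tab with the other fingertip until the bolt is fully home in the keeper on the lid; then let go so that the catch springs back up and locks it. Do not throw the lid wide open, and leave the craft things around it where they stand.

Things in the scene. Friction and masses are not known exactly. Their poses are not given: they have to be found in the camera images.
- chest: plywood chest fixed to the table, 240 (its x) by 400 (its y) by 100 mm high; origin at the centre of its underside, z up. Top: fixed deck at -y, hinged lid at +y, seam at y = 0. The bolt lies on the deck's centre line (x = 0), is thrown towards +y and enters the keeper on the lid. 'Height' below means z of this frame
- lid (a joint): lid angle, rad: 0 = shut, top face level with the deck at height 100 mm; grows as it opens. Starts ajar. Hinge along x at chest y = +200 mm, height 100 mm; stiff, so the lid stays where it is left. 2 to 4 N downwards at lid_press shuts it
- lid_press (a point): point on the lid's top face, on the centre line, 140 mm from the hinge, 60 mm from the seam: a good place to press. Moves with the lid; at chest (0, +60, 100) mm when shut. The keeper, a steel staple 27 mm wide (x) and 32 mm high on the lid, stands at chest y = +11 to +21 mm
- bolt (a joint): travel of the bolt towards +y, m: 0 = drawn back (starts within 1.5 mm of it), 0.032 = fully home against its stop, its end through the keeper. Friction about 2 N. With the catch up it is locked in either place
- bolt_tab (a point): centre of the rear (-y) face of the bolt's steel finger tab, the face to push; height 148 mm, chest y = -129 mm when drawn. The tab is upright, 28 mm wide (x), 8 mm thick, from height 126 to 165 mm, with a round bead along its top that stands 1 mm proud. Behind it: 6 mm more of the bar (top at height 126 mm), then free room down to the deck's steel plate at 103 mm
- catch (a joint): how far the spring catch is pressed down, m: 0 = up, 0.008 = right down on its stop. Spring 3.5 N at the top, 7.5 N right down. The bolt is free from about 0.0035 on. Let go at the drawn or the home place it springs right up and locks; part-way it would drag under the bar
- catch_top (a point): centre of the top of the catch's red press plate, 38 (x) by 50 mm (y), level; height 141 mm when up, 133 mm when right down; at chest y = -48 mm, bolt drawn or home. 81 mm from the tab's rear face when drawn, 49 mm when home. A fingertip may slide along it. Between plate and tab lies the bar, top at height 126 mm, under a guide 128.5 mm high. The catch is in front (+y) of the tab
- glue_deck: red and white glue stick, 25 mm across, 84 mm tall, standing on the chest's deck beside the bolt; origin at the centre of its foot. To be left alone
- tape: green roll of tape lying flat on the deck on the other side of the bolt, 52 mm across, 19 mm high; origin at the centre of its underside. To be left alone
- cup_near: white paper cup, upside down on the table at the deck end of the chest, 76 mm across the rim, 85 mm tall; origin at the centre of its underside. To be left alone
- cup_right: another such cup, to the right of the chest. To be left alone
- glue_back: another glue stick, 84 mm tall, standing on the table on the far side of the chest. To be left alone
- glue_cap: red cap of a glue stick, 25 mm across, 26 mm high, on the table on the far side of the chest. To be left alone
- stick: flat wooden craft stick 220 by 8 by 6 mm lying on the table to the left; origin under its middle. To be left alone

How it is judged:
By the outcome, as a careful person would: the job done as asked, in the order asked, and still so for the second after the job is handed in, with the robot touching nothing.
It also fails if it takes over 54 s, if anything falls off the work surface, if the arm or the gripper's body presses on something with over 40 N, if the wrist force passes 120 N, or if a joint passes its speed limit or range.

## Working session

There is one attempt and no reset: what is moved stays moved. The work goes in short steps, Python scripts to look and compute and a shell command to move; the robot and the scene stay as the last step left them, time stands still between calls to the robot, and variables do not carry over. Pictures are saved under pics/ and viewed, and the job is handed in when it is done.

```bash
mkdir -p pics; ls; python3 - <<'E'
from rig import *
import cv2
s=read_state(); print(s)
for n in ["scene","top","wrist"]:
    c=calibration(n); print(n,c)
    cv2.imwrite(f"pics/{n}0.png",grab_frame(n))
E
```

```text
pics
{'clock': 0.0, 'joint_positions': array([-1.3481798 ,  0.41188062, -0.01269508,  1.5970346 ,  0.00561099,
        1.13430272, -0.08219927]), 'dq': array([ 0.00122537, -0.0004008 , -0.0002349 ,  0.00090451, -0.00139048,
       -0.00142759, -0.00054292]), 'tau': array([ 5.13611703e-04, -5.87958956e+01,  6.42111842e-01, -2.91083944e+01,
       -5.37412602e-02,  1.84352364e-02,  1.65502875e-04]), 'position': array([0.17911827, 0.59825763, 0.22182506]), 'eef_rot': array([ 1.44889207e-01,  9.89447566e-01, -7.93217991e-04, -5.07187478e-05]), 'wrist_force': array([0.68254541, 0.49035007, 1.20403512]), 'moment': array([-0.05711765, -0.02619078,  0.00022432]), 'finger_gap': 1.0033385357804945}
scene {'K': array([[364.79232019,   0.        , 314.29248413],
       [  0.        , 364.79232019, 195.76340603],
       [  0.        ,   0.        ,   1.        ]]), 'position': array([ 1.47626244, -0.05008602,  0.66375595]), 'rotation': array([0.35254379, 0.32743657, 0.58684469, 0.65123842])}
top {'K': array([[509.1111097 ,   0.        , 323.34909762],
       [  0.        , 509.1111097 , 207.71801668],
       [  0.        ,   0.        ,   1.        ]]), 'position': array([0.43524793, 0.00853768, 1.52157795]), 'rotation': array([-0.04616143,  0.0392306 ,  0.70845721, -0.70314897])}
wrist {'K': array([[309.70691629,   0.        , 317.46609565],
       [  0.        , 309.70691629, 196.70130807],
       [  0.        ,   0.        ,   1.        ]]), 'position': array([0.10835991, 0.61985382, 0.38187537]), 'rotation': array([-0.11126044, -0.08184159,  0.59169299,  0.79424333])}
```

View pics/scene0.png

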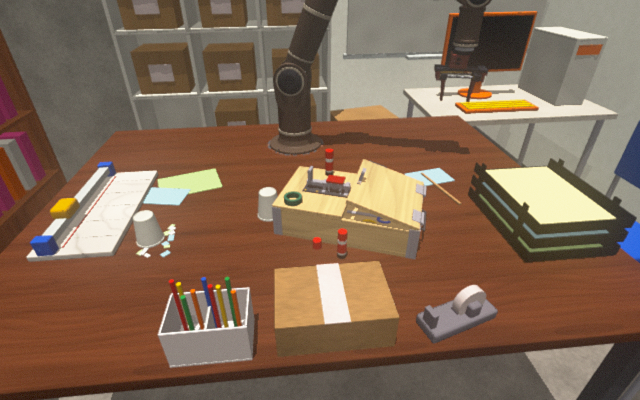

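View pics/top0.png

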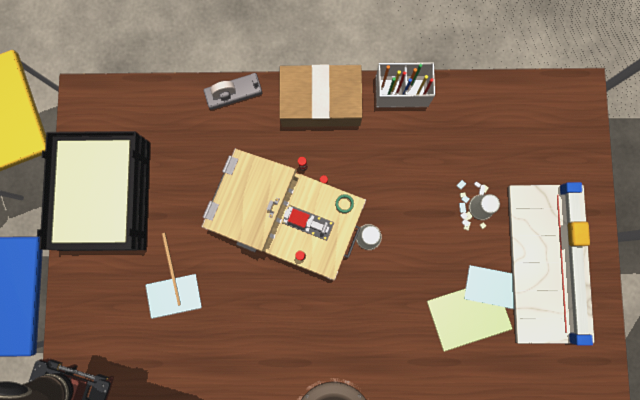

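View pics/wrist0.png

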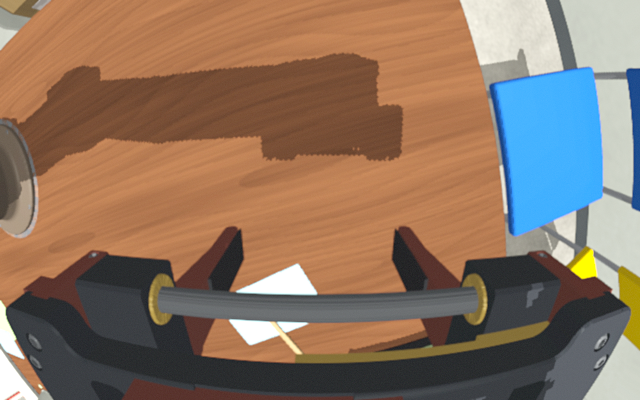

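The scene view shows the lid ajar. In the top view the chest is centred near pixel (285,215), with its deck to the right. The bolt runs through about (310,222) and the stick is to the left. I'll zoom in on the chest.

```bash
python3 - <<'E'
import cv2
i=cv2.imread("pics/top0.png")[140:290,195:395]
cv2.imwrite("pics/topc.png",cv2.resize(i,None,fx=4,fy=4,interpolation=cv2.INTER_CUBIC))
i=cv2.imread("pics/scene0.png")[140:265,250:450]
cv2.imwrite("pics/scenec.png",cv2.resize(i,None,fx=4,fy=4,interpolation=cv2.INTER_CUBIC))
E
```

```text
(no output)
```

View pics/topc.png

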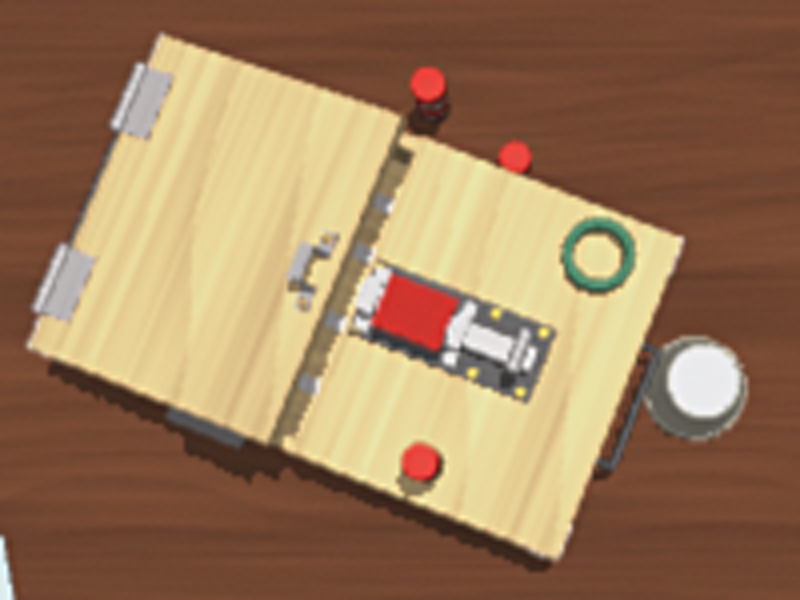

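View pics/scenec.png

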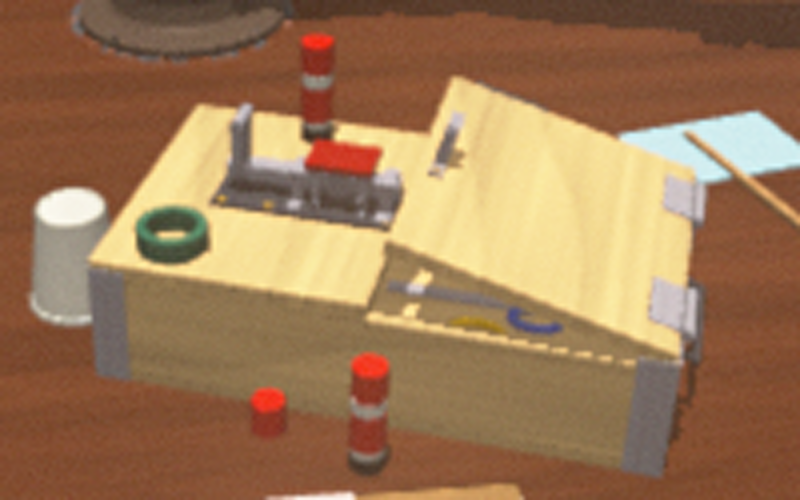

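```bash
cat > h.py <<'E'
import numpy as np, json
from scipy.spatial.transform import Rotation as R
from scipy.optimize import least_squares
from rig import *
C={n:calibration(n) for n in ("top","scene")}
def proj(n,P):
    c=C[n]; p=R.from_quat(c["rotation"]).inv().apply(np.atleast_2d(P)-c["position"])
    q=np.c_[p[:,0],-p[:,1],-p[:,2]]; q=q@c["K"].T; return q[:,:2]/q[:,2:]
def w(pose,P):
    return R.from_euler('z',pose[2]).apply(np.atleast_2d(P))+[pose[0],pose[1],0]
def lidp(a,x,d,h=0): # d from hinge
    return [x,.2-d*np.cos(a)+h*np.sin(a),.1+d*np.sin(a)+h*np.cos(a)]
E
python3 - <<'E'
from h import *
top=[((.12,-.2,.1),(683,238)),((-.12,-.2,.1),(557,558)),((.019,-.023,.141),(393,275)),((.019,-.073,.141),(462,303)),((-.019,-.073,.141),(440,350)),((-.019,-.023,.141),(373,328))]
sc=[((.12,-.2,.1),(92,262)),((-.12,-.2,.1),(200,103)),((.12,-.2,0),(100,375)),((.12,.2,0),(660,472))]
tl=[((.12,.2),(400,115)),((-.12,.2),(278,445)),((.12,0),(160,35)),((-.12,0),(28,347))]
sl=[((.12,.2),(388,242)),((-.12,.2),(457,77)),((.12,0),(683,357))]
def f(v,full=False):
    r=[]
    for n,L,M,o in(("top",top,tl,(195,140)),("scene",sc,sl,(250,140))):
        P=[p for p,_ in L]+[lidp(v[3],*p) for p,_ in M]
        uv=np.array([q for _,q in L+M])/4+o
        r.append(proj(n,w(v,P))-uv)
    if full:return r
    return np.concatenate(r).ravel()
s=least_squares(f,[.47,.1,-.35,.2],loss="soft_l1")
print(s.x,np.degrees(s.x[2:])); [print(a.round(1)) for a in f(s.x,True)]
v=s.x
np.save("pose.npy",v)
for n,p in dict(press=lidp(v[3],0,.14),pressShut=(0,.06,.1),tab=(0,-.129,.148),catch=(0,-.048,.141)).items(): print(n,w(v,p).round(4))
st=read_state(); print(R.from_quat(st["eef_rot"]).as_matrix().round(3))
E
```

```text
[ 0.59331148  0.13477158 -0.37996694  0.27077856] [-21.77050208  15.51446855]
[[-0.8 -0.1]
 [-0.1  0. ]
 [-0.9 -0.6]
 [-1.2 -1. ]
 [-0.8  0.2]
 [-1.1 -0.9]
 [ 0.4  0.7]
 [-2.2  0.2]
 [-1.   0.3]
 [-0.8  0.3]]
[[-2.   0.1]
 [-1.7  0.5]
 [-1.4  0.3]
 [-0.5  0.9]
 [-2.  -0.4]
 [-2.8 -0.3]
 [-0.9 -0.3]]
press [[0.6175 0.1952 0.1374]]
pressShut [[0.6156 0.1905 0.1   ]]
tab [[0.5455 0.015  0.148 ]]
catch [[0.5755 0.0902 0.141 ]]
[[-0.958  0.287 -0.   ]
 [ 0.287  0.958 -0.001]
 [-0.    -0.001 -1.   ]]
```

```bash
python3 -m creep '[[-1,[-34,-16.5,0],0],[-1,[-68,-33,0],0],[-1,[-102,-49.5,0],0],[-1,[-136,-66,0],0],[-1,[-170,-83,0],0]]' 20; python3 -m creep '[[-1,[-34,-16.5,0],0],[-1,[-68,-33,0],0],[-1,[-102,-49.5,0],0],[-1,[-136,-66,0],0],[-1,[-170,-83,0],0]]'; python3 - <<'E'
from h import *
# refit note: pixel-centre shift
import numpy as np
v=np.load("pose.npy"); s=read_state(); print(s["position"],s["eef_rot"])
E
```

```text
clock: 0.57
position: [0.3192, 0.469, 0.2224]
eef_rot: [0.145, 0.989, -0.0, -0.0]
wrist_force: [0.1, 0.0, 0.3]
finger_gap: 0.658
clock: 0.98
position: [0.4583, 0.3408, 0.2226]
eef_rot: [0.145, 0.989, -0.0, -0.0]
wrist_force: [0.6, 0.8, -0.2]
finger_gap: 0.279
[0.45834548 0.34075253 0.22258963] [ 1.44807637e-01  9.89459824e-01 -7.73994462e-06 -7.03125997e-05]
```

```bash
python3 -m creep '[[-1,[-36,-18,0],1],[-1,[-72,-36,0],2],[-1,[-108,-54,0],3],[-1,[-144,-72,0],4],[-1,[-180,-90,0],5]]'; python3 - <<'E'
from h import *
import cv2
s=read_state(); print(s["position"],s["eef_rot"]); c=calibration("wrist"); print(c["position"],c["rotation"])
np.savez("w1.npz",p=c["position"],r=c["rotation"])
cv2.imwrite("pics/w1.png",grab_frame("wrist"))
E
```

```text
clock: 1.4
position: [0.605, 0.2028, 0.2225]
eef_rot: [0.188, 0.982, -0.0, -0.0]
wrist_force: [-0.1, 0.5, -0.1]
finger_gap: 0.006
[0.60503092 0.20281755 0.22252821] [ 1.88227349e-01  9.82125477e-01 -2.07641326e-05 -1.07126321e-04]
[0.53641586 0.23035016 0.38249881] [-0.11424359 -0.07734509  0.55615109  0.81954994]
```

View pics/w1.png

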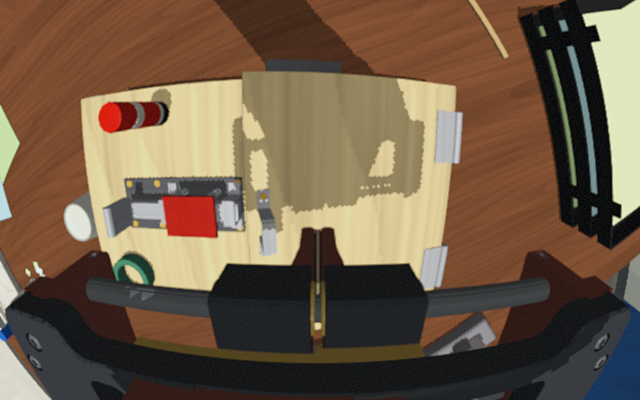

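The wrist view shows the shut fingers over the lid at (320,232), the keeper at (265,225), the red plate at (190,216) and the tab at (117,215). I'll zoom in and refine the pose.

```bash
python3 - <<'E'
import cv2
i=cv2.imread("pics/w1.png")[60:260,70:290]
cv2.imwrite("pics/w1c.png",cv2.resize(i,None,fx=3.5,fy=2.9 and 3,interpolation=cv2.INTER_CUBIC))
E
```

```text
(no output)
```

View pics/w1c.png

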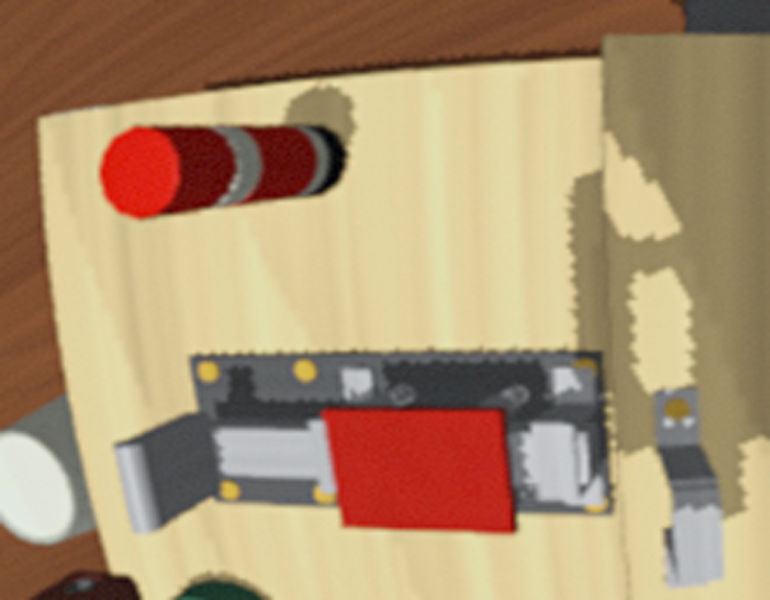

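```bash
cat >> h.py <<'E'
def projw(pos,rot,P):
    K=calibration("wrist")["K"]
    p=R.from_quat(rot).inv().apply(np.atleast_2d(P)-pos); q=np.c_[p[:,0],-p[:,1],-p[:,2]]
    th=np.arctan2(np.hypot(q[:,0],q[:,1]),q[:,2]); h=np.hypot(q[:,0],q[:,1])
    return q[:,:2]/h[:,None]*th[:,None]*K[0,0]+K[:2,2]
E
python3 - <<'E'
from h import *
d=np.load("w1.npz"); v0=np.load("pose.npy")
c=[((-.019,-.073,.141),(322,409)),((-.019,-.023,.141),(502,408)),((.019,-.023,.141),(514,532)),((.019,-.073,.141),(342,524)),((-.014,-.130,.164),(115,443)),((.014,-.130,.164),(135,532)),((-.12,-.2,.1),(38,117))]
uv=(np.array([q for _,q in c])+.5)/[3.5,3]-.5+[70,60]
P=np.array([p for p,_ in c])
f=lambda v:(projw(d["p"],d["r"],w(v,P))-uv)
lid=[((-.12,.2),(605,37)),]
uvl=(np.array([q for _,q in lid])+.5)/[3.5,3]-.5+[70,60]
s=least_squares(lambda v:f(v).ravel(),v0[:3],loss="soft_l1")
print(v0,s.x,np.degrees(s.x[2])); print(f(s.x).round(1)); v=s.x
a=least_squares(lambda a:(projw(d["p"],d["r"],w(v,[lidp(a[0],-.12,.2)]))-uvl).ravel(),[.25]); print("lid",np.degrees(a.x),a.fun)
print(projw(d["p"],d["r"],w(v,[(-.12,.2,.1),lidp(a.x[0],0,.14)])))
np.save("pose2.npy",v)
st=read_state(); T=R.from_quat(st["eef_rot"])
for n,p in dict(press=lidp(a.x[0],0,.14),tab=(0,-.129,.148),catch=(0,-.048,.141)).items():
  P=w(v,p)[0]; print(n,P.round(4),"tool mm",(T.inv().apply(P-st["position"])*1e3).round(1))
print("yaw tool err",np.degrees(np.arctan2(T.as_matrix()[0,1],T.as_matrix()[1,1])), -np.degrees(v[2]))
E
```

```text
[ 0.59331148  0.13477158 -0.37996694  0.27077856] [ 0.59290173  0.13808047 -0.37942317] -21.73934631194322
[[ 0.2 -0.5]
 [ 0.1 -0.2]
 [ 1.1  0.1]
 [ 0.5  0.9]
 [-2.6  0.5]
 [-2.3 -0.2]
 [-0.2 -0.1]]
lid [7.92760967] [-1.24231586  1.0729238 ]
[[458.43850835  83.00779177]
 [313.59902091 209.46338324]]
press [0.6156 0.1951 0.1193] tool mm [ -3.7   3.1 103.2]
tab [0.5451 0.0183 0.148 ] tool mm [  -5.7 -187.3   75.1]
catch [0.5751 0.0935 0.141 ] tool mm [  -4.9 -106.3   81.8]
yaw tool err 22.272443086832805 21.73934631194322
```

```bash
python3 -m creep '[[-1,[-4,3,16],-0.5],[-1,[-4,3,32],-0.5],[-1,[-4,3,48],-0.5],[-1,[-4,3,64],-0.5],[-1,[-4,3,76],-0.5]]'; python3 -m creep '[[-1,[0,0,3],0],[-1,[0,0,6],0],[-1,[0,0,9],0],[-1,[0,0,12],0],[-1,[0,0,15],0]]';python3 -m creep '[[-1,[0,0,3],0],[-1,[0,0,6],0],[-1,[0,0,9],0],[-1,[0,0,12],0],[-1,[0,0,15],0]]'
```

```text
clock: 1.87
position: [0.608, 0.2057, 0.1449]
eef_rot: [0.184, 0.983, -0.0, -0.001]
wrist_force: [-0.3, 0.6, -0.3]
finger_gap: 0.007
clock: 2.28
position: [0.6094, 0.2057, 0.1325]
eef_rot: [0.184, 0.983, 0.0, 0.001]
wrist_force: [-0.8, 0.3, 3.4]
finger_gap: 0.002
clock: 2.7
position: [0.6089, 0.2055, 0.1164]
eef_rot: [0.184, 0.983, -0.0, 0.0]
wrist_force: [-0.3, -1.7, 3.7]
finger_gap: 0.004
```

```bash
python3 -m creep '[[-1,[0,0,3],0],[-1,[0,0,6],0],[-1,[0,0,9],0],[-1,[0,0,12],0],[-1,[0,0,14],0]]';python3 -m creep '[[-1,[0,0,1],0],[-1,[0,0,2],0],[-1,[0,0,3],0]]'
```

```text
clock: 3.12
position: [0.6087, 0.2056, 0.1022]
eef_rot: [0.184, 0.983, -0.0, -0.0]
wrist_force: [-0.0, -1.4, 3.1]
finger_gap: 0.005
clock: 3.37
position: [0.6088, 0.2057, 0.1002]
eef_rot: [0.184, 0.983, 0.0, -0.0]
wrist_force: [-4.6, -3.7, 15.4]
finger_gap: 0.003
```

```bash
python3 -m creep '[[-1,[0,0,0],0],[-1,[0,0,-25],0],[-1,[0,0,-60],0],[-0.2,[0,0,-95],0],[0.4,[0,0,-105],0]]';  python3 -m creep '[[0.4545,[0,0,0],0],[0.4545,[0,0,0],0]]'; cat > d.py <<'E'
from h import *
def go(p,pose="pose2.npy"):
    v=np.load(pose); st=read_state(); T=R.from_quat(st["eef_rot"]); P=w(v,p)[0]
    m=T.as_matrix(); print("pos",st["position"].round(4),"F",st["wrist_force"].round(1),"gap mm",st["finger_gap"]*88,"chest",(R.from_euler('z',-v[2]).apply(st["position"]-[v[0],v[1],0])*1e3).round(1),"tool shift",(T.inv().apply(P-st["position"])*1e3).round(1),"turn",np.degrees(-v[2]-np.arctan2(m[0,1],m[1,1])).round(2),"tilt",m[:2,2].round(4), np.abs(st["dq"]).max().round(3))
E
python3 -c "
from d import *
go((0,-.102,.18))"
```

```text
clock: 3.78
position: [0.6109, 0.2072, 0.2101]
eef_rot: [0.183, 0.983, 0.002, 0.003]
wrist_force: [1.8, 0.5, 0.7]
finger_gap: 0.117
clock: 3.95
position: [0.6087, 0.2064, 0.2046]
eef_rot: [0.183, 0.983, 0.001, 0.0]
wrist_force: [-0.2, 0.0, -0.4]
finger_gap: 0.266
pos [0.6087 0.2064 0.2046] F [-0.2  0.  -0.4] gap mm 23.398013831931745 chest [-10.7  69.3 204.6] tool shift [  -8.8 -171.4   24.4] turn 0.61 tilt [0.0005 0.0011] 0.029
```

```bash
python3 -m creep '[[0.4545,[-2,-35,0],0.6],[0.4545,[-4,-75,0],0.6],[0.4545,[-6,-115,0],0.6],[0.4545,[-8,-150,0],0.6],[0.4545,[-9,-171,0],0.6]]';  python3 -m creep '[[0.4545,[0,0,0],0],[0.4545,[0,0,0],0],[0.4545,[0,0,0],0],[0.4545,[0,0,0],0]]'; python3 - <<'E'
from d import *
go((0,-.102,.18))
import cv2
c=calibration("wrist"); np.savez("w2.npz",p=c["position"],r=c["rotation"])
f=grab_frame("wrist"); cv2.imwrite("pics/w2.png",f)
f=grab_frame("scene"); cv2.imwrite("pics/s2.png",cv2.resize(f[130:265,240:450],None,fx=3.7,fy=3.7,interpolation=cv2.INTER_CUBIC))
E
```

```text
clock: 4.37
position: [0.553, 0.0389, 0.2026]
eef_rot: [0.19, 0.982, -0.001, -0.002]
wrist_force: [0.7, -0.4, -0.1]
finger_gap: 0.648
clock: 4.7
position: [0.5554, 0.0448, 0.2037]
eef_rot: [0.188, 0.982, 0.0, -0.001]
wrist_force: [-0.0, -0.3, 0.6]
finger_gap: 0.726
pos [0.5554 0.0448 0.2037] F [-0.  -0.3  0.6] gap mm 63.86377661078537 chest [  -0.3 -100.5  203.7] tool shift [-0.3 -1.5 23.7] turn 0.12 tilt [-0.0013  0.0003] 0.007
```

View pics/w2.png

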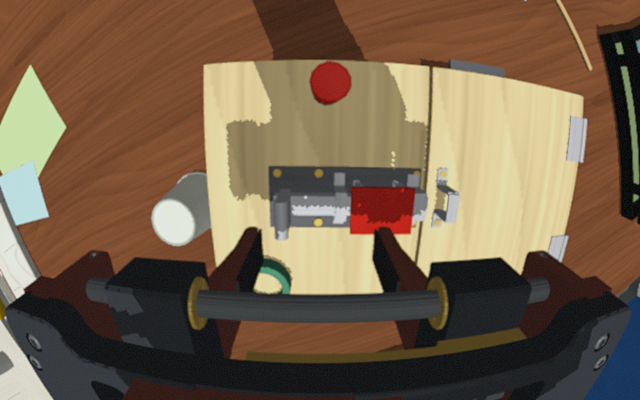

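View pics/s2.png

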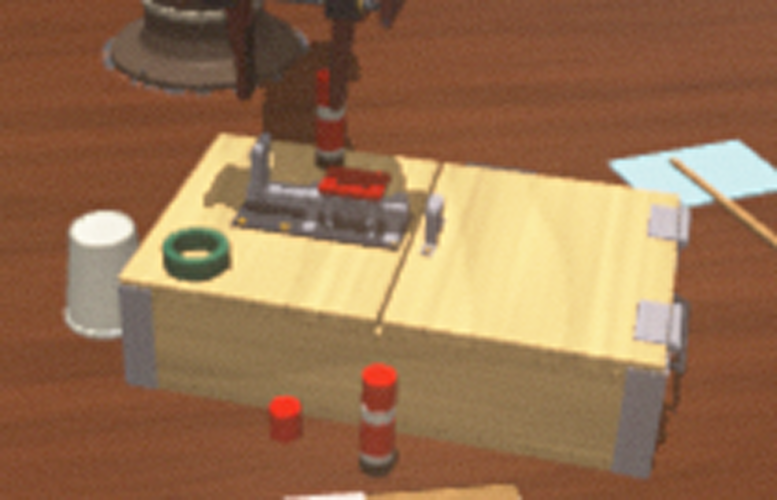

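The lid is flush with the deck and the fingers straddle the bolt. In the wrist view the tab is at (282,215) and the plate at (382,210). I'll refine the pose from this closer view.

```bash
python3 - <<'E'
import cv2
i=cv2.imread("pics/w2.png")[140:265,240:470]
cv2.imwrite("pics/w2c.png",cv2.resize(i,None,fx=3.4,fy=3.4,interpolation=cv2.INTER_CUBIC))
E
```

```text
(no output)
```

View pics/w2c.png

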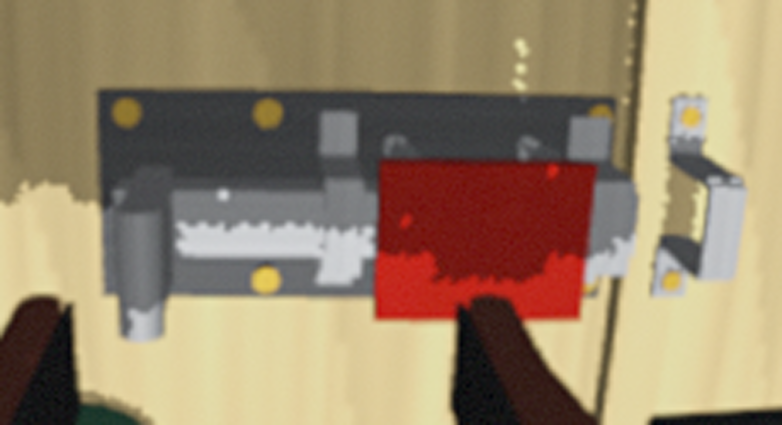

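```bash
python3 - <<'E'
from d import *
d=np.load("w2.npz"); v0=np.load("pose2.npy")
c=[((-.019,-.073,.141),(380,159)),((-.019,-.023,.141),(597,166)),((.019,-.023,.141),(580,321)),((.019,-.073,.141),(374,319)),((-.0135,.021,.132),(743,183)),((.0135,.021,.132),(732,280))]
uv=(np.array([q for _,q in c])+.5)/3.4-.5+[240,140]
uv=np.r_[uv,[[204,65],[583,97]]]
P=np.array([p for p,_ in c]+[(-.12,-.2,.1),(-.12,.2,.1)])
f=lambda v:(projw(d["p"],d["r"],w(v,P))-uv)
s=least_squares(lambda v:f(v).ravel(),v0[:3],loss="soft_l1"); v=s.x
print(v0,v,np.degrees(v[2])); print(f(v).round(1))
tb=(np.array([[120,337],[122,212],[163,337]])+.5)/3.4-.5+[240,140]
t=least_squares(lambda y:(projw(d["p"],d["r"],w(v,[(.014,y[0],.164)]))-tb[:1])[:,0],[-.13]); print("bead rear y",t.x)
t=least_squares(lambda y:(projw(d["p"],d["r"],w(v,[(.014,y[0],.164)]))-tb[2:])[:,0],[-.13]); print("bead front y",t.x)
np.save("pose3.npy",v); go((0,-.102,.18),"pose3.npy"); go((0,-.102,.18))
E
```

```text
[ 0.59290173  0.13808047 -0.37942317] [ 0.59310411  0.13520823 -0.39056291] -22.377606131998895
[[-0.3  0.6]
 [ 0.  -0.3]
 [ 0.   0. ]
 [-0.8  0.9]
 [ 1.8 -0.5]
 [ 0.7  1.3]
 [-1.5 -2.2]
 [ 2.  -0.4]]
bead rear y [-0.12763325]
bead front y [-0.11863127]
pos [0.5555 0.0446 0.204 ] F [-0.2 -0.7  0.4] gap mm 64.0545136929412 chest [ -0.3 -98.1 204. ] tool shift [-0.2 -3.9 24. ] turn 0.75 tilt [-0.0008  0.0001] 0.007
pos [0.5555 0.0446 0.204 ] F [-0.2 -0.7  0.4] gap mm 64.0545136929412 chest [-1.000e-01 -1.007e+02  2.040e+02] tool shift [-0.1 -1.3 24. ] turn 0.11 tilt [-0.0008  0.0001] 0.007
```

```bash
python3 -m creep '[[0.4545,[0,-4,10],0.4],[0.4545,[0,-4,22],0.4],[0.4545,[0,-4,36],0.4],[0.4545,[0,-4,48],0.4],[0.4545,[0,-4,55],0.4]]' 40;  python3 -m creep '[[0.4545,[0,0,2],0],[0.4545,[0,0,4],0],[0.4545,[0,0,6],0],[0.4545,[0,0,8],0]]'; python3 - <<'E'
from d import *
go((0,-.102,.133),"pose3.npy")
import cv2
f=grab_frame("wrist"); cv2.imwrite("pics/w3.png",f)
E
```

```text
clock: 5.22
position: [0.553, 0.0395, 0.1475]
eef_rot: [0.192, 0.981, -0.0, -0.001]
wrist_force: [0.0, -0.1, -0.0]
finger_gap: 0.727
clock: 5.55
position: [0.5544, 0.0393, 0.142]
eef_rot: [0.192, 0.981, 0.0, 0.001]
wrist_force: [0.2, 0.9, -0.4]
finger_gap: 0.73
pos [0.5544 0.0393 0.142 ] F [ 0.2  0.9 -0.4] gap mm 64.22656408438061 chest [   0.7 -103.4  142. ] tool shift [0.7 1.4 9. ] turn 0.22 tilt [0.0011 0.0002] 0.051
```

View pics/w3.png

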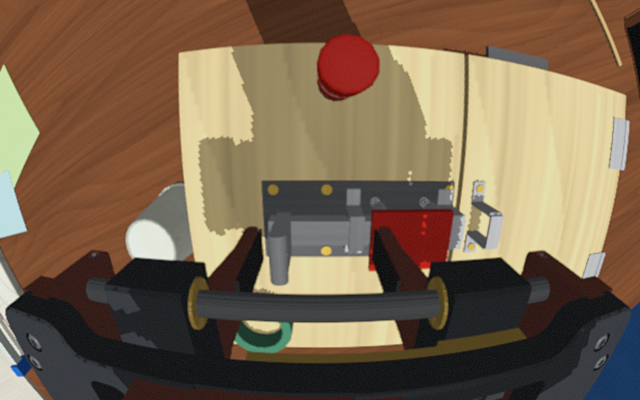

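The push finger's inner face is behind the tab at (262,240). The other finger is over the plate at (378,235). Next I'll press down.

```bash
python3 -m creep '[[0.4545,[0,0,1.5],0],[0.4545,[0,0,3],0],[0.4545,[0,0,3],0]]';  python3 -m creep '[[0.4545,[0,0,1.5],0],[0.4545,[0,0,3],0],[0.4545,[0,0,3],0]]';  python3 -m creep '[[0.4545,[0,0,1.5],0],[0.4545,[0,0,3],0],[0.4545,[0,0,3],0]]'; 
```

```text
clock: 5.85
position: [0.5542, 0.0393, 0.139]
eef_rot: [0.192, 0.981, 0.0, 0.0]
wrist_force: [-1.4, -0.7, 4.7]
finger_gap: 0.729
clock: 6.1
position: [0.5543, 0.0393, 0.1358]
eef_rot: [0.192, 0.981, 0.0, 0.0]
wrist_force: [-1.6, -0.3, 6.5]
finger_gap: 0.725
clock: 6.35
position: [0.5543, 0.0393, 0.1333]
eef_rot: [0.192, 0.981, 0.0, 0.0]
wrist_force: [-3.3, -0.7, 7.8]
finger_gap: 0.727
```

```bash
python3 -m creep '[[0.4545,[0,0,1],0],[0.4545,[0,0,2],0],[0.4545,[0,0,2],0]]';python3 -m creep '[[0.4545,[0,0,0],0],[0.4545,[0,0,0],0]]'
```

```text
clock: 6.6
position: [0.5545, 0.0392, 0.1329]
eef_rot: [0.192, 0.981, 0.001, 0.001]
wrist_force: [-7.2, -2.1, 22.9]
finger_gap: 0.728
clock: 6.77
position: [0.5545, 0.0392, 0.1329]
eef_rot: [0.192, 0.981, 0.001, 0.001]
wrist_force: [-8.2, -1.7, 22.9]
finger_gap: 0.724
```

```bash
python3 -m creep '[[0.4545,[0,2,0],0],[0.4545,[0,4,0],0],[0.4545,[0,6,0],0],[0.4545,[0,8,0],0],[0.4545,[0,10,0],0]]'; python3 -c "
from d import *
go((0,-.102,.133),'pose3.npy')"
```

```text
clock: 7.18
position: [0.555, 0.0402, 0.1332]
eef_rot: [0.195, 0.981, -0.004, -0.002]
wrist_force: [-23.9, -26.7, 41.4]
finger_gap: 0.727
pos [0.555  0.0402 0.1332] F [-23.9 -26.7  41.4] gap mm 63.982066245233305 chest [   0.9 -102.3  133.2] tool shift [0.9 0.3 0.2] turn -0.09 tilt [-0.0052 -0.0076] 0.037
```

The tool is stuck. The tip grips the plate with a friction coefficient near 0.9, and pressing at 23 N made that worse. I'll back off the sideways load and ease the press. Then I'll keep the catch fingertip in place and close the jaws while shifting the tool half as far.

```bash
python3 -m creep '[[0.4545,[0,-4,0],0],[0.4545,[0,-9,0],0],[0.4545,[0,-9,-0.5],0],[0.4545,[0,-9,-0.5],0]]' 25; python3 -c "
from d import *
go((0,-.102,.133),'pose3.npy')"
```

```text
clock: 7.52
position: [0.5551, 0.04, 0.133]
eef_rot: [0.192, 0.981, 0.001, 0.001]
wrist_force: [-5.3, -1.1, 17.6]
finger_gap: 0.727
pos [0.5551 0.04   0.133 ] F [-5.3 -1.1 17.6] gap mm 64.01517572637007 chest [   1.1 -102.5  133. ] tool shift [1.1 0.5 0. ] turn 0.18 tilt [0.0023 0.0009] 0.005
```

```bash
python3 -m creep '[[0.409,[0,1,0],0],[0.364,[0,2,0],0],[0.318,[0,3,0],0],[0.273,[0,4,0],0],[0.227,[0,5,0],0]]'; python3 - <<'E'
from d import *
go((0,-.102,.133),"pose3.npy")
import cv2
f=grab_frame("wrist"); cv2.imwrite("pics/w4.png",cv2.resize(f[130:310,150:500],None,fx=2.2,fy=2.2,interpolation=cv2.INTER_CUBIC))
E
```

```text
clock: 7.93
position: [0.5569, 0.0444, 0.133]
eef_rot: [0.192, 0.981, 0.0, 0.001]
wrist_force: [-6.1, -4.7, 18.8]
finger_gap: 0.615
pos [0.5569 0.0444 0.133 ] F [-6.1 -4.7 18.8] gap mm 54.11157798696842 chest [  1.1 -97.8 133. ] tool shift [ 1.1 -4.2  0. ] turn 0.19 tilt [0.0018 0.0003] 0.019
```

View pics/w4.png

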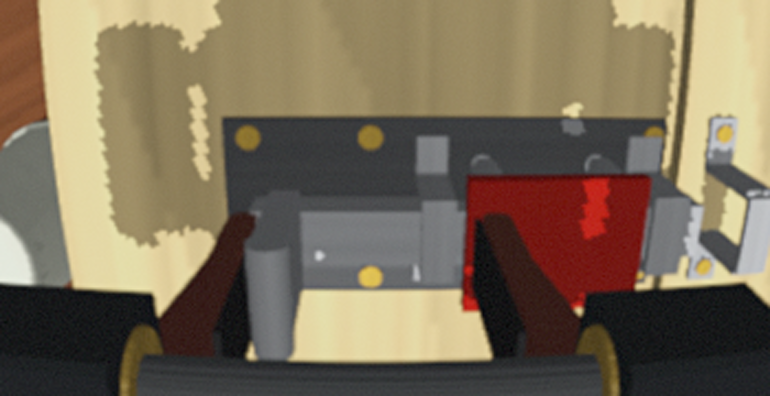

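It's working: the catch finger stays put on the plate and the push finger is at the tab at (250,235). Continuing.

```bash
python3 -m creep '[[0.182,[0,1,0],0],[0.136,[0,2,0],0],[0.091,[0,3,0],0],[0.045,[0,4,0],0],[0,[0,5,0],0]]'; python3 -c "
from d import *
go((0,-.102,.133),'pose3.npy')"
```

```text
clock: 8.4
position: [0.5587, 0.049, 0.1331]
eef_rot: [0.192, 0.981, 0.0, 0.001]
wrist_force: [-7.4, -4.1, 20.2]
finger_gap: 0.504
pos [0.5587 0.049  0.1331] F [-7.4 -4.1 20.2] gap mm 44.3658235345042 chest [  1.1 -92.8 133.1] tool shift [ 1.1 -9.2  0. ] turn 0.19 tilt [0.0018 0.0003] 0.019
```

```bash
python3 -m creep '[[-0.045,[0,1,0],0],[-0.091,[0,2,0],0],[-0.136,[0,3,0],0],[-0.182,[0,4,0],0],[-0.227,[0,5,0],0]]'; python3 - <<'E'
from d import *
go((0,-.102,.133),"pose3.npy")
import cv2
f=grab_frame("wrist"); cv2.imwrite("pics/w5.png",cv2.resize(f[130:310,150:500],None,fx=2.2,fy=2.2,interpolation=cv2.INTER_CUBIC))
E
```

```text
clock: 8.82
position: [0.5606, 0.0536, 0.1331]
eef_rot: [0.192, 0.981, 0.0, 0.001]
wrist_force: [-7.2, -4.2, 19.7]
finger_gap: 0.395
pos [0.5606 0.0536 0.1331] F [-7.2 -4.2 19.7] gap mm 34.75923243204785 chest [  1.1 -87.8 133.1] tool shift [  1.1 -14.2   0. ] turn 0.18 tilt [0.0018 0.0003] 0.017
```

View pics/w5.png

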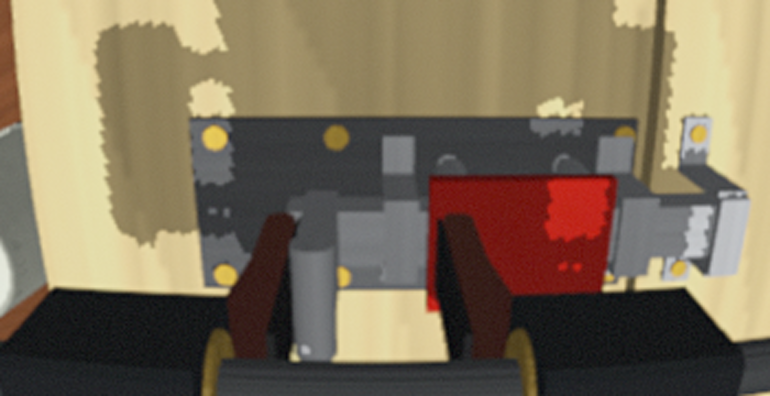

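```bash
python3 -m creep '[[-0.273,[0,1,0],0],[-0.318,[0,2,0],0],[-0.364,[0,3,0],0]]'; python3 -m creep '[[-0.386,[0,0.5,0],0],[-0.409,[0,1,0],0],[-0.432,[0,1.5,0],0]]'
```

```text
clock: 9.12
position: [0.5618, 0.0564, 0.1331]
eef_rot: [0.192, 0.981, 0.0, 0.001]
wrist_force: [-6.9, -4.2, 20.3]
finger_gap: 0.327
clock: 9.37
position: [0.5621, 0.057, 0.133]
eef_rot: [0.193, 0.981, -0.0, 0.001]
wrist_force: [-7.3, -5.4, 21.8]
finger_gap: 0.289
```

```bash
python3 -m creep '[[-0.455,[0,0.5,0],0],[-0.477,[0,1,0],0],[-0.5,[0,1.5,0],0],[-0.5,[0,1.5,0],0]]'; python3 - <<'E'
from d import *
go((0,-.102,.133),"pose3.npy")
import cv2
f=grab_frame("wrist"); cv2.imwrite("pics/w6.png",cv2.resize(f[130:310,150:500],None,fx=2.2,fy=2.2,interpolation=cv2.INTER_CUBIC))
E
```

```text
clock: 9.7
position: [0.5616, 0.0556, 0.1329]
eef_rot: [0.194, 0.981, -0.002, -0.0]
wrist_force: [-11.2, -11.6, 23.7]
finger_gap: 0.256
pos [0.5616 0.0556 0.1329] F [-11.2 -11.6  23.7] gap mm 22.501989755785573 chest [  1.2 -85.6 132.9] tool shift [  1.2 -16.4  -0. ] turn 0.02 tilt [-0.001  -0.0032] 0.002
```

View pics/w6.png

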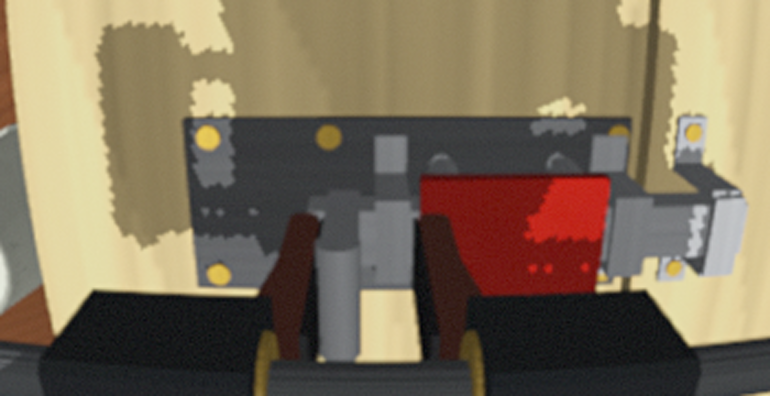

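The push face has stopped at y = -97 mm with force building up, and the bolt is through the keeper, so the bolt is on its stop. I'll lift straight up with light push still on, so the catch rises while the bolt is held home, and then open.

```bash
python3 -m creep '[[-0.5,[0,0,-2],0],[-0.5,[0,0,-5],0],[-0.5,[0,0,-9],0],[-0.5,[0,0,-13],0],[-0.5,[0,0,-13],0]]'; python3 - <<'E'
from d import *
go((0,-.102,.133),"pose3.npy")
import cv2
f=grab_frame("wrist"); cv2.imwrite("pics/w7.png",cv2.resize(f[130:310,150:500],None,fx=2.2,fy=2.2,interpolation=cv2.INTER_CUBIC))
E
```

```text
clock: 10.17
position: [0.5604, 0.0556, 0.143]
eef_rot: [0.194, 0.981, -0.003, -0.002]
wrist_force: [-4.6, -9.9, 1.0]
finger_gap: 0.252
pos [0.5604 0.0556 0.143 ] F [-4.6 -9.9  1. ] gap mm 22.15815336803133 chest [ 1.00e-01 -8.61e+01  1.43e+02] tool shift [  0.1 -15.9  10.1] turn 0.05 tilt [-0.0043 -0.0046] 0.006
```

View pics/w7.png

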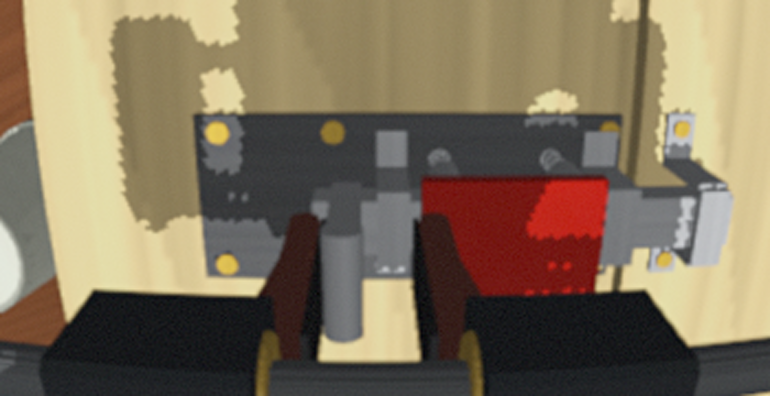

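```bash
python3 -m creep '[[-0.5,[0,-4,0],0],[-0.4,[0,-8,-1],0],[-0.3,[0,-8,-4],0],[-0.3,[0,-8,-12],0],[-0.3,[0,-8,-24],0]]'; python3 -m creep '[[-0.3,[0,0,-15],0],[-0.3,[0,0,-35],0],[-0.3,[0,0,-60],0],[-0.3,[0,0,-75],0],[-0.3,[0,0,-80],0]]'; python3 -m creep '[[-0.3,[0,-30,0],0],[-0.3,[0,-60,0],0],[-0.3,[0,-80,0],0],[-0.3,[0,-80,0],0],[-0.3,[0,-80,0],0]]'; python3 - <<'E'
from d import *
go((0,-.102,.133),"pose3.npy")
import cv2
c=calibration("wrist"); np.savez("w8.npz",p=c["position"],r=c["rotation"])
f=grab_frame("wrist"); cv2.imwrite("pics/w8.png",f); cv2.imwrite("pics/w8c.png",cv2.resize(f[130:290,250:530],None,fx=2.8,fy=2.8,interpolation=cv2.INTER_CUBIC))
f=grab_frame("scene"); cv2.imwrite("pics/s8.png",cv2.resize(f[130:265,240:450],None,fx=3.7,fy=3.7,interpolation=cv2.INTER_CUBIC))
E
```

```text
clock: 10.63
position: [0.5589, 0.0527, 0.1682]
eef_rot: [0.192, 0.981, -0.0, -0.001]
wrist_force: [0.0, 0.2, 0.4]
finger_gap: 0.351
clock: 11.05
position: [0.5608, 0.0529, 0.2517]
eef_rot: [0.192, 0.981, 0.001, 0.002]
wrist_force: [1.1, 0.0, 0.6]
finger_gap: 0.351
clock: 11.47
position: [0.5289, -0.0224, 0.2482]
eef_rot: [0.193, 0.981, 0.0, 0.0]
wrist_force: [0.6, 0.2, 0.2]
finger_gap: 0.355
pos [ 0.5289 -0.0224  0.2482] F [0.6 0.2 0.2] gap mm 31.272941406074917 chest [   0.6 -170.2  248.2] tool shift [  0.5  68.1 115.3] turn 0.11 tilt [0.0003 0.0004] 0.033
```

View pics/w8.png

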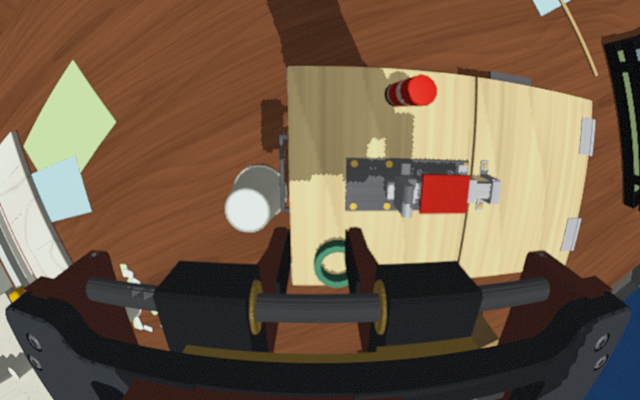

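View pics/w8c.png

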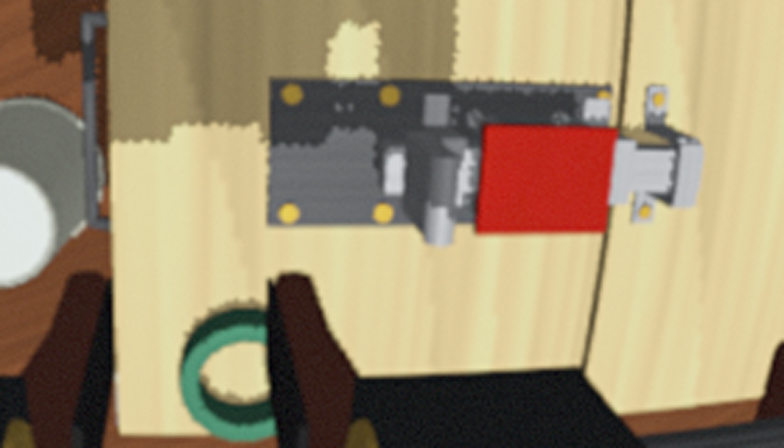

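View pics/s8.png

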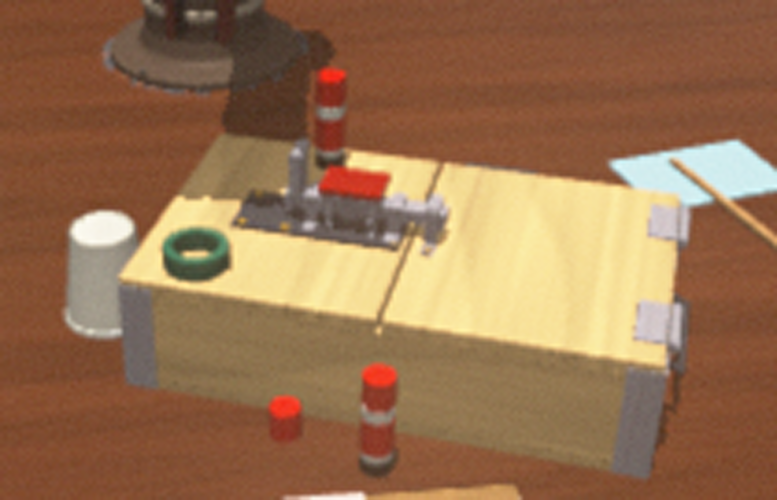

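```bash
python3 - <<'E'
from d import *
import cv2
a=cv2.imread("pics/s2.png").astype(int);b=cv2.imread("pics/s8.png").astype(int)
for i in(a,b):
    r=i[155:215,300:400]; m=(r[...,2]>130)&(r[...,1]<70); ys,xs=np.nonzero(m); print(m.sum(),ys.mean(),xs.mean(),ys.min(),ys.max(),np.percentile(ys,[5,95]))
d=np.load("w8.npz"); v=np.load("pose3.npy")
for z in(.141,.133): print((projw(d["p"],d["r"],w(v,[(-.019,-.073,z),(-.019,-.023,z),(.019,-.023,z),(.019,-.073,z)]))-[250,130])*2.8)
for y in (-.097,-.099): print(y,(projw(d["p"],d["r"],w(v,[(.014,y-.001,.164),(.014,y+.009,.164)]))-[250,130])*2.8)
E
```

```text
896 32.911830357142854 52.958705357142854 18 43 [23. 41.]
1428 28.32703081232493 52.219187675070025 10 43 [15. 40.]
[[485.49902149 123.76548096]
 [617.91510282 126.93439039]
 [604.53037347 232.16476811]
 [475.35389048 233.89185001]]
[[477.85065705 118.86772167]
 [607.77566468 122.10986544]
 [595.16364442 225.08914046]
 [468.34860156 226.42874474]]
-0.097 [[423.64189093 243.47054921]
 [454.37516166 243.13494518]]
-0.099 [[417.41907486 243.53244179]
 [448.28081613 243.20546235]]
```

The plate corners match the catch-up height of 141 mm, and the bead matches the home position. The lid is flush and nothing is touched.

```bash
python3 -c "
from rig import *
print(hand_in())"
```

```text
the job is handed in; nothing more can be done
None
```

The chest's lid is shut and bolted, with the catch sprung back up over the bolt. I handed the job in at about 11.6 s on the clock.

**What I did**
- **Lid:** I pressed it down with the shut fingers until it stopped at height 100 mm, with about 15 N on it. The press point was about 10 mm to the side of `lid_press` and 7 mm towards the hinge.
- **Bolt:** I pressed the catch onto its stop (tip at 133 mm, about 20 N) with one fingertip. The jaws then closed and pushed the tab in with the other. The push face stopped hard at about chest y = -97 mm, and the catch fingertip's height stayed within 0.2 mm of the stop throughout.
- **Release:** I lifted straight up with some push still on the tab so the catch could rise, then moved clear.

**Last checks**
- In the last pictures the catch plate's corners match the 141 mm "up" height, not 133 mm.
- The tab's bead matches the fully home position, with the bolt's end through the keeper.
- The lid is flush, and the tape, glue sticks, cap, cup at the deck end and stick look unmoved. I did not look at `cup_right` again, but the arm never went near it.
- The wrist force read almost zero, so the robot was touching nothing.

**What disagreed or went wrong**
- **Pose estimates:** they differed by about 3 mm between views, and the lid's starting angle read 8° in one and 15° in another. I relied on contact force for the pressing and pushing.
- **First push:** sliding both fingers along together stuck on the plate's friction, with about 36 N sideways and 41 N down at the wrist. I backed off before the bolt had moved and switched to closing the jaws.

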